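# Click a cross slide on axis and thread the guide rod through both bushings

### The arm

A 7-joint arm with a two-finger parallel gripper is mounted at the origin on a cart in front of the work surface, level with it; the furniture and walls round the work are solid. World frame = base frame: x ahead of the robot, y to its left, z up, the work surface at z = 0. Lengths are in m, angles in rad, forces in N, time in s.
With the tool pointing down it reaches from about 0.4 to 0.85 m from the base axis. Payload 10.4 kg.
Tool frame: the origin (TCP) lies at the very end of the fingers, on their centre line; the grasp point (between the pads) lies 19 mm behind it (grip_point_offset is the distance from the TCP to the grasp point, in m); z points along the fingers, y is the line along which they close (so a half turn about z gives the same grasp; the last joint's range is limited). The gripper opens to 87 mm and grips with 3 to 60 N. Pads are 19 mm wide; open, the fingers measure 117 mm over their backs; the gripper's body (75 mm by 190 mm) begins 51 mm behind the grasp point.
Start: joints at [1.224, 0.332, -0.065, 1.46, 0.022, 1.35, -0.088], TCP at [0.199, -0.593, 0.223] pointing down, gripper open.
Joint ranges: [-2.6, 2.6], [-0.5, 2.12], [-1.47, 1.34], [0.16, 2.42], [-1.27, 4.41], [0.06, 2.06], [-2.6, 2.6]. Speed limits (rad/s): [2.22, 2.22, 2.79, 2.79, 3.14, 3.14, 3.14].

### API

Orientations are given as a unit quaternion [x, y, z, w].
In Python, from bench import * gives the robot as it stands.
- The arm moves only by the tool play_rows, never from a script. Its argument "increments" is text: rows parted by semicolons, each of 7 numbers parted by spaces: the turn, a rotation vector about the tool's x, y, z in rad, then the shift along the tool's x, y, z in m, then the opening, from 0 (shut) to 1 (fully open). A call has 1 to 8 rows; each row is the pose to reach, as a shift and turn from the pose commanded when the call began, along the tool's axes at that moment; what a row does not reach only later rows make up. A row lasts 1/10 s, in which the tool goes at most 50 mm and 8.59 degrees, less where a joint would pass 70% of its speed; a pose out of reach is approached as far as the arm can. A call with a gripper value outside its range is refused whole. The fingers move at their own pace and stop on an object; "grip_force" is the grip in N (left out, the last holds). Time passes only in rows, so rows that repeat a pose let the fingers close. It gives the time, the measured TCP pose, the force, the opening and the grip force at its end, in the units of the state.
- read_state(): the state, without advancing time (a new reading comes with each control period).
- camera(name): name is "scene" or "top" or "wrist"; returns a dict with "color" (384x512x3 uint8, red, green, blue), "fx", "fy", "cx", "cy" (pixels), "camera_from_world" (4x4, takes a point from world to camera coordinates); the wrist camera has in their place "mount" (4x4, takes a point from camera to tool coordinates, whose origin is the TCP and whose axes are the flange's). Camera axes: x right, y down, z forward; pixel columns grow to the right and rows downward; lengths in m; the calibration is good to about 2 mm. A picture is of the moment at which its call begins: read the wrist's pose just before it. There is no depth.
- close_job(): hands the job in; it is judged then, once.
The state is a dict: "time": time; "joint_positions": joint angles; "joint_vel": joint speeds; "joint_torque": joint torques, N m; "ee_pos": TCP position; "eef_rot": TCP orientation; "ft_force": force on the tool from outside, world axes, zero at the start; "torque": the same for the moment, N m; "width": finger opening in m; "grip_force": force on a finger pad.
Only numpy, scipy, OpenCV 4.12 (cv2) and the standard library are available. Lean on these libraries where they do the work, as an engineer would, in place of code of your own. Each camera call takes 0.05 s, during which the arm holds its last target. There are 200 camera calls.

### The job

On the small breadboard, first push the cross slide by its ribbed pad away from its parked end until its spring detent clicks in, and take the hand off it, so that its bronze bushing lines up with the one in the fixed dark bearing block. Then pick up the steel guide rod and thread it, without forcing it, through the slide's bushing first and on through the fixed block's bushing until its end sticks out at least a centimetre beyond the block. Finish with the gripper still holding the rod there, spanning both bushings, so the clamp screws can be tightened; leave the slide in its detent and the other things on the bench where they are.

Things in the scene. Friction and masses are not known exactly. Their poses are not given: they have to be found in the camera images.
- jig: Fixed fixture, bolted down: breadboard plate, 12 mm thick. Origin on the worktop, below the middle of the rod's final line. x: level, the direction the rod is threaded in (cross slide to fixed block); -y: the direction the slide is pushed in. The plate spans x -60..54, y -48..93 mm. Bore axis: y = 0, z = 60 mm, along x. Detent bracket between the bearings, top at z = 34 mm.
- carriage (a joint): Travel (m) of the cross slide along the jig's -y. 0 = parked (starts at 0 to 0.012); 0.050 = spring detent engaged, bushing on the axis; stop at 0.052. About 1.5 N moves it, about 4 N from 0.017 to 0.033, where the detent's ball is pushed back; within 3 mm of 0.050 the ball drops in, pulls the slide to 0.050 by itself and then holds it against about 10 N.
- slide_bore (a point): Centre of the bronze bushing's bore in the slide's aluminium upright; moves with the slide, at x = -29 mm of the jig, z = 60 mm. Upright: 20 mm thick along x, 40 mm wide along y, top at z = 84 mm. Through bore, 15 mm diameter; its flared mouth (22 mm wide) is on the -x side, 16 mm from this point. Axes as the jig's.
- push_pad (a point): Middle of the outer face of the ribbed black push pad on the slide's +y side, 28 mm behind the bore's axis, 54 mm above the worktop, at x = -29 mm of the jig; the pad is 24 mm wide (jig x), 30 mm high, and faces the jig's +y. Moves with the slide; axes as the jig's.
- fixed_exit (a point): Centre of the fixed bearing's bore at its far face, where the rod comes out: x = 39, y = 0, z = 60 mm of the jig; axes as the jig's. The dark steel block stands at x = 19..39, y = -22..22 mm, top at z = 84 mm; through bore of 15 mm diameter; the bushing's flared mouth (22 mm wide) is on the -x side, at x = 13 mm.
- rod: Loose plain steel guide rod lying on the worktop, 12 mm diameter, 160 mm long, about 90 g; both ends alike, round-nosed (6 mm radius), either may go first. Origin: middle of the rod, on its axis; x along the rod. From the slide bushing's mouth to the fixed block's far face is 84 mm, so hold the rod in its rear part, 20 to 45 mm from the rear end.
- bottle: Bystander: small brown reagent bottle with a black cap, 42 mm in diameter and 84 mm high, standing; origin at the centre of its underside.
- dish: Bystander: round petri dish, 60 mm in diameter and 15 mm high; origin at the centre of its underside.
- tape: Bystander: roll of tape lying flat, 78 mm in diameter and 19 mm high; origin at the centre of its underside.

How it is judged:
By the outcome, as a careful person would: the job done as asked, in the order asked, and still so for the second after the job is handed in, while the arm keeps its last pose, push and grip.
It also fails if it takes over 61 s, if anything falls off the work surface, if the arm or the gripper's body presses on something with over 40 N, if the wrist force passes 120 N, or if a joint passes its speed limit or range.

## Working session

There is one attempt and no reset: what is moved stays moved. The work goes in short steps, Python scripts to look and compute and a tool call to move; the robot and the scene stay as the last step left them, time stands still between calls to the robot, and variables do not carry over. Pictures are saved under pics/ and viewed, at most 10 in all, crops included, and the job is handed in when it is done.

Besides the shell and the picture viewer there is one more tool, called after "Emit:" by a JSON object that holds its "op" and its "data", one argument or row to a line. play_rows: Moves the arm, as the interface text tells. Its arguments: {"type":"object","properties":{"increments":{"type":"string"},"grip_force":{"type":"number"}},"required":["increments"]}

```bash
mkdir -p pics; ls
python3 - <<'E'
from bench import *
import cv2,json
s=read_state();print(s)
for n in("scene","top"):
    c=camera(n);cv2.imwrite(f"pics/{n}0.png",cv2.resize(c["color"][:,:,::-1],None,fx=1.5,fy=1.5,interpolation=cv2.INTER_CUBIC))
    print(n,c["fx"],c["fy"],c["cx"],c["cy"],c["camera_from_world"].tolist() if hasattr(c["camera_from_world"],'tolist') else c["camera_from_world"])
c=camera("wrist");print(c["mount"],c["fx"],c["cx"],c["cy"])
E
```

```text
pics
{'time': 0.0, 'joint_positions': array([ 1.22442904,  0.33290032, -0.06471508,  1.46094123,  0.02164012,
        1.3499059 , -0.08848321]), 'joint_vel': array([-0.00143612, -0.000972  ,  0.00069716,  0.00056904,  0.00022706,
        0.00051658, -0.00034368]), 'joint_torque': array([ 9.42734368e-04, -6.23265624e+01,  2.51352129e-02, -3.89896059e+01,
       -6.14081486e-02,  3.97861737e-02,  1.65172987e-04]), 'ee_pos': array([ 0.1987031 , -0.59216042,  0.22173627]), 'eef_rot': array([ 9.86920267e-01,  1.61207494e-01, -1.67296591e-04, -7.09493625e-04]), 'ft_force': array([0.09161014, 0.96431029, 0.01823694]), 'torque': array([ 0.01081452, -0.0506607 , -0.01106409]), 'grip_force': 0.0, 'width': 0.086895213629388}
scene 437.6543177001155 437.6543177001155 253.96000095890173 194.35423036309714 [[-0.7589474947869044, -0.6511194557164773, -0.006492653091016711, 0.26392971014452077], [-0.3908228807813036, 0.46347476237580676, -0.7952663833574839, 0.36620359242755435], [0.5208225955298835, -0.6010279519524593, -0.6062253912179423, 0.5470932350530724], [0.0, 0.0, 0.0, 1.0]]
top 463.8475885609474 463.8475885609474 248.78970900870314 195.3268230359296 [[-0.011106715029074165, -0.9998497888292662, 0.013305662679297222, -0.22825642541268437], [-0.996648727643654, 0.009990733358285117, -0.08118804673872895, 0.5582842815289176], [0.08104291805919459, -0.014162804278671474, -0.9966099840998058, 0.9943570505315577], [0.0, 0.0, 0.0, 1.0]]
[[-1.15264237e-03 -9.68488625e-01 -2.49055122e-01  6.76815792e-02]
 [ 9.99998022e-01 -1.51996284e-03  1.28255399e-03  7.60200858e-04]
 [-1.62069348e-03 -2.49053151e-01  9.68488462e-01 -1.63446936e-01]
 [ 0.00000000e+00  0.00000000e+00  0.00000000e+00  1.00000000e+00]] 297.5833147185825 253.82883703876266 193.3155788015574
```

View pics/top0.png

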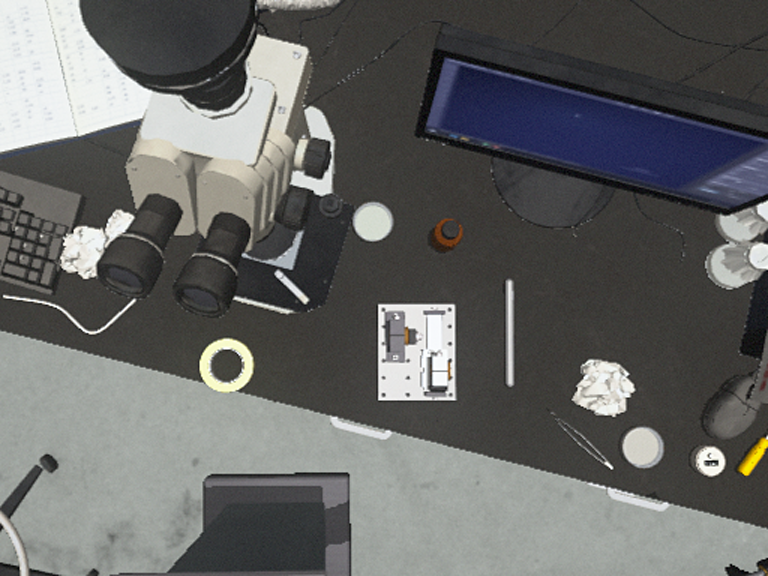

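View pics/scene0.png

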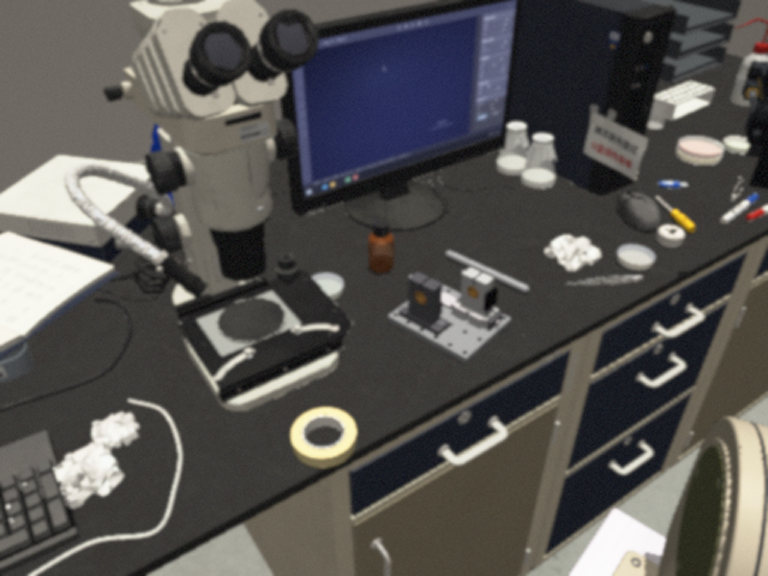

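The top view shows the jig at (378–456, 304–401), the dark fixed block to the left and the slide to the right with its pad towards the robot. The rod is at x≈510, y 280–386. Next I'll enlarge this area.

```bash
cat > h.py <<'E'
from bench import *
import cv2, numpy as np
from scipy.spatial.transform import Rotation as R
def cam(n):
    s=read_state(); c=camera(n); K=np.array([[c["fx"],0,c["cx"]],[0,c["fy"],c["cy"]],[0,0,1]])
    if n=="wrist":
        T=np.eye(4);T[:3,:3]=R.from_quat(s["eef_rot"]).as_matrix();T[:3,3]=s["ee_pos"]
        M=np.linalg.inv(T@np.array(c["mount"]))
    else: M=np.array(c["camera_from_world"])
    return c["color"],K,M
def proj(K,M,P):
    q=(M[:3,:3]@np.atleast_2d(P).T).T+M[:3,3]; q=q@K.T; return q[:,:2]/q[:,2:]
def back(K,M,uv,z):
    d=np.linalg.inv(K)@np.array([uv[0],uv[1],1.]); d=M[:3,:3].T@d; o=-M[:3,:3].T@M[:3,3]
    return o+d*(z-o[2])/d[2]
E
python3 - <<'E'
from h import *
c,K,M=cam("top")
cv2.imwrite("pics/t1.png",cv2.resize(c[180:275,240:360][:,:,::-1],None,fx=6.25,fy=6.25,interpolation=cv2.INTER_CUBIC))
E
```

```text
(no output)
```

View pics/t1.png

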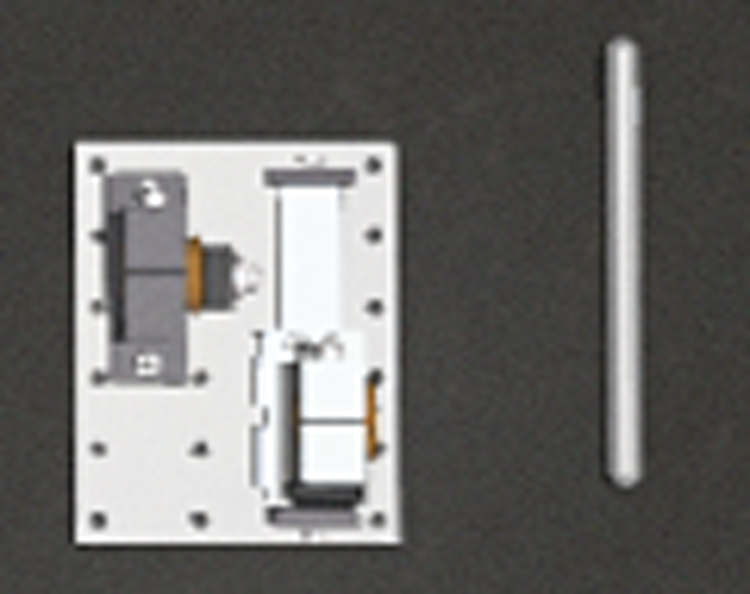

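Plate corners in the crop are at (74,142), (397,142), (401,544) and (75,544). The rod runs (622,37)–(625,490). The block top line is at y≈271 and the slide top line at y≈421.

Run:
```python
from h import *
from scipy.optimize import least_squares
c,K,M=cam("top")
px=lambda x,y:((x+.5)/6.25-.5+240,(y+.5)/6.25-.5+180)
uv=[px(*p) for p in [(74,142),(397,142),(401,544),(75,544)]]
W=np.array([back(K,M,p,.012) for p in uv])
J=np.array([[54,-48],[-60,-48],[-60,93],[54,93]])/1000
f=lambda p:((J@np.array([[np.cos(p[2]),np.sin(p[2])],[-np.sin(p[2]),np.cos(p[2])]]))+p[:2]-W[:,:2]).ravel()
r=least_squares(f,[.5,-.25,1.57]);print(r.x,(r.fun*1000).round(1))
p=r.x;e=np.array([np.cos(p[2]),np.sin(p[2])]);n=np.array([-e[1],e[0]])
tj=lambda w:((w[:2]-p[:2])@np.array([e,n]).T*1000).round(1)
for q in [(124,271),(186,271),(300,421),(365,421)]: print(tj(back(K,M,px(*q),.084)))
for q in [(622,37),(625,490)]: w=back(K,M,px(*q),.006);print(w,tj(w))
# predicted pixel of bore points
s=read_state();print(s['ee_pos'],R.from_quat(s['eef_rot']).as_matrix().round(3))
```

```text
[ 0.49239985 -0.2939691   1.56041415] [-0.3 -0.5 -0.3  0.4  0.4  0.4  0.2 -0.3]
[39.5 -1. ]
[19. -1.]
[-18.2  48.2]
[-39.5  48.2]
[ 0.5774241  -0.43740814  0.006     ] [-142.5  -86.5]
[ 0.41596717 -0.43412176  0.006     ] [-140.9   75. ]
[ 0.19883561 -0.59236504  0.22219476] [[ 0.948  0.318 -0.   ]
 [ 0.318 -0.948  0.001]
 [-0.    -0.001 -1.   ]]
```

```bash
cat >> h.py <<'E'
JP=np.array([.4924,-.2940]);JY=1.5604
e=np.array([np.cos(JY),np.sin(JY)]);n=np.array([-e[1],e[0]])
def jw(x,y,z): return np.r_[JP+e*x+n*y,z]
def tj(w): return np.r_[(w[:2]-JP)@np.array([e,n]).T,w[2]]
def delta(pos,yaw,s=None):
    "turn and shift in tool axes to reach pos with tool down, tool x at yaw"
    s=s or read_state(); A=R.from_quat(s["eef_rot"])
    B=R.from_matrix(np.array([[np.cos(yaw),np.sin(yaw),0],[np.sin(yaw),-np.cos(yaw),0],[0,0,-1]]))
    print("turn",(A.inv()*B).as_rotvec().round(4),"shift",A.inv().apply(np.array(pos)-s["ee_pos"]).round(4))
E
python3 - <<'E'
from h import *
print(jw(-29,76,54),jw(-.029,.076,.05))
delta(jw(-.029,.103,.17),JY-np.pi/2)
E
```

```text
[-75.80498091 -28.5023262   54.        ] [ 0.41610262 -0.32220833  0.05      ]
turn [-6.000e-04  1.000e-04  3.342e-01] shift [ 0.2664 -0.1958  0.0523]
```

Emit:
{"op": "play_rows", "data": {
  "increments": "0 0 0.04 0.035 -0.025 0.006 0.5;0 0 0.09 0.075 -0.055 0.015 0;0 0 0.14 0.115 -0.085 0.023 0;0 0 0.19 0.155 -0.115 0.031 0;0 0 0.24 0.195 -0.145 0.039 0;0 0 0.29 0.235 -0.172 0.046 0;0 0 0.334 0.266 -0.196 0.052 0;0 0 0.334 0.266 -0.196 0.052 0"
}}

```text
time: 1.05
ee_pos: [0.392, -0.3165, 0.17]
eef_rot: [1.0, -0.001, 0.0, -0.001]
ft_force: [-0.1, -1.1, 0.8]
width: 0.0311
grip_force: 0.0
```

Run:
```python
from h import *
c,K,M=cam("wrist")
o=c[:,:,::-1].copy()
P=[jw(-.060,-.048,.012),jw(-.060,.093,.012),jw(.054,.093,.012),jw(.054,-.048,.012)]+[jw(x,y,.084) for x in(.019,.039) for y in(-.022,.022)]+[jw(x,y+.0485,.084) for x in(-.039,-.019) for y in(-.02,.02)]+[jw(-.029,.0765,.069),jw(-.029,.0765,.039)]
o=cv2.resize(o,None,fx=1.5,fy=1.5,interpolation=cv2.INTER_CUBIC)
for q in proj(K,M,P): cv2.drawMarker(o,tuple(int(v*1.5+.25) for v in q),(0,0,255),0,8,1)
cv2.imwrite("pics/w1.png",o); print(read_state()['ee_pos'])
delta(jw(-.029,.103,.047),JY-np.pi/2)
```

```text
[ 0.39017582 -0.31952319  0.17034794]
turn [-0.0006  0.0001  0.0054] shift [-0.0011  0.0025  0.1233]
```

View pics/w1.png

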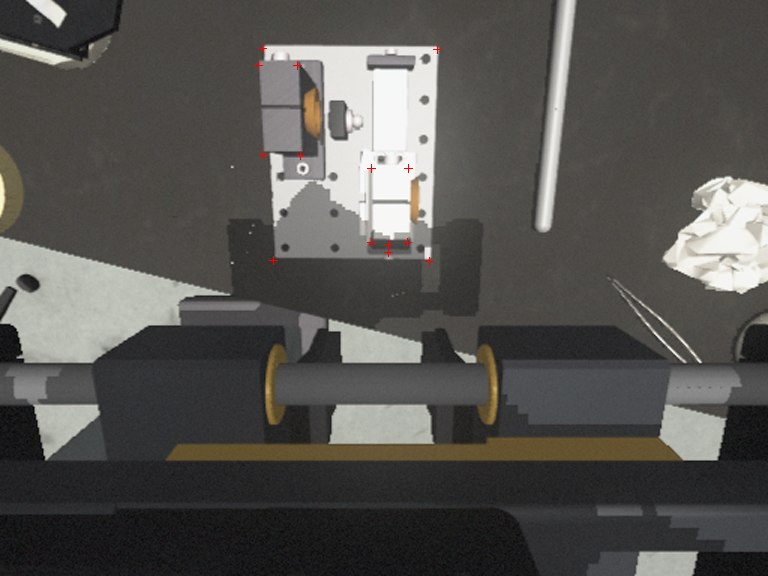

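The wrist view shows the overlay matching the plate and block within 1–2 mm. The slide's centre line is at (390,202), and the rod's near end is at (543,228). Next I descend behind the pad.

Emit:
{"op": "play_rows", "data": {
  "increments": "0 0 0.005 -0.002 0.0025 0.04 0;0 0 0.005 -0.002 0.0025 0.08 0;0 0 0.005 -0.002 0.0025 0.115 0;0 0 0.005 -0.002 0.0025 0.1235 0;0 0 0.005 -0.002 0.0025 0.1235 0;0 0 0.005 0.003 0.0025 0.1235 0;0 0 0.005 0.008 0.0025 0.1235 0;0 0 0.005 0.013 0.0025 0.1235 0"
}}

```text
time: 1.9
ee_pos: [0.4031, -0.3254, 0.0486]
eef_rot: [1.0, -0.008, 0.001, 0.001]
ft_force: [0.2, 0.6, -1.1]
width: 0.0005
grip_force: 0.0
```

Emit:
{"op": "play_rows", "data": {
  "increments": "0 0 0 0.004 -0.001 0 0;0 0 0 0.008 -0.002 0 0;0 0 0 0.012 -0.003 0 0;0 0 0 0.016 -0.003 0 0;0 0 0 0.020 -0.003 0 0;0 0 0 0.024 -0.003 0 0;0 0 0 0.028 -0.003 0 0;0 0 0 0.032 -0.003 0 0"
}}

```text
time: 2.7
ee_pos: [0.4324, -0.3221, 0.0468]
eef_rot: [1.0, -0.008, -0.002, -0.0]
ft_force: [-10.2, 2.5, 6.7]
width: 0.0005
grip_force: 4.7
```

Emit:
{"op": "play_rows", "data": {
  "increments": "0 0 0 0.003 0 0 0;0 0 0 0.006 0 0 0;0 0 0 0.008 0 0 0;0 0 0 0.010 0 0 0;0 0 0 0.012 0 0 0;0 0 0 0.012 0 0 0"
}}

```text
time: 3.3
ee_pos: [0.4456, -0.3223, 0.0468]
eef_rot: [1.0, -0.008, -0.0, -0.0]
ft_force: [-0.8, 0.3, -0.2]
width: 0.0005
grip_force: 0.7
```

Run:
```python
from h import *
c,K,M=cam("top")
cv2.imwrite("pics/t2.png",cv2.resize(c[180:275,240:360][:,:,::-1],None,fx=6.25,fy=6.25,interpolation=cv2.INTER_CUBIC))
s=read_state();print(s['ee_pos'],s['ft_force'])
```

```text
[ 0.44576653 -0.32227591  0.04682871] [-1.20649372 -0.15228398 -0.43652937]
```

Emit:
{"op": "play_rows", "data": {
  "increments": "0 0 0 0.002 0 0 0;0 0 0 0.004 0 0 0;0 0 0 0.005 0 0 0;0 0 0 0.005 0 0 0"
}}

```text
time: 3.75
ee_pos: [0.4504, -0.3223, 0.0468]
eef_rot: [1.0, -0.008, -0.0, -0.0]
ft_force: [-3.1, 0.1, -0.4]
width: 0.0002
grip_force: 1.5
```

Emit:
{"op": "play_rows", "data": {
  "increments": "0 0 0 0.001 0 0 0;0 0 0 0.002 0 0 0;0 0 0 0.002 0 0 0"
}}

```text
time: 4.05
ee_pos: [0.4536, -0.3226, 0.0473]
eef_rot: [1.0, -0.007, 0.001, 0.0]
ft_force: [0.4, -0.1, 0.5]
width: 0.0006
grip_force: 0.0
```

Emit:
{"op": "play_rows", "data": {
  "increments": "0 0 0 -0.02 0 0 0;0 0 0 -0.04 0 0 0;0 0 0 -0.045 0 -0.03 0;0 0 0 -0.04 0.03 -0.07 0.5;0 0 0 -0.03 0.07 -0.10 0.5;0 0 0 -0.015 0.1 -0.10 0.5;0 0 0 -0.005 0.112 -0.10 0.5;0 0 0 -0.005 0.112 -0.10 0.5"
}}

```text
time: 4.85
ee_pos: [0.4471, -0.4361, 0.1471]
eef_rot: [1.0, -0.008, 0.001, 0.001]
ft_force: [-0.2, 0.6, -0.0]
width: 0.0325
grip_force: 0.0
```

Run:
```python
from h import *
s=read_state();print(s['ee_pos'])
c,K,M=cam("wrist")
P=[jw(-.060,-.048,.012),jw(-.060,.093,.012),jw(.054,.093,.012),jw(.054,-.048,.012)]+[jw(x,y,.084) for x in(.019,.039) for y in(-.022,.022)]+[jw(x,y,.084) for x in(-.039,-.019) for y in(-.02,.02)]+[jw(-.029,.028,.069)]+[np.array([.5774,-.4374,.006]),np.array([.416,-.4341,.006])]
o=cv2.resize(c[:,:,::-1],None,fx=1.5,fy=1.5,interpolation=cv2.INTER_CUBIC)
for q in proj(K,M,P): cv2.drawMarker(o,tuple(int(v*1.5+.25) for v in q),(0,0,255),0,8,1)
cv2.imwrite("pics/w2.png",o)
delta([.450,-.4349,.05],0.0*1-0.0203)
delta([.450,-.4349,.003],-0.0203)
```

```text
[ 0.44709877 -0.43609144  0.14711279]
turn [-0.     -0.0009  0.0051] shift [0.0033 0.0003 0.0969]
turn [-0.     -0.0009  0.0051] shift [0.0032 0.0003 0.1439]
```

View pics/w2.png

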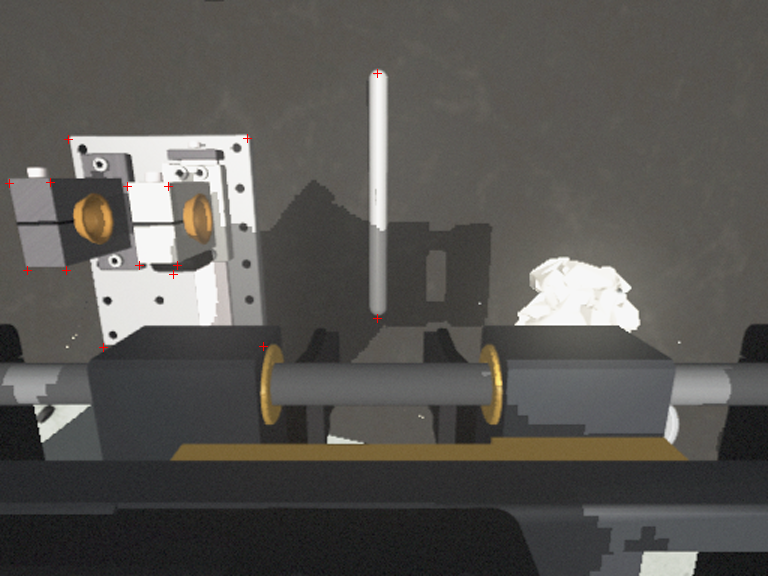

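The slide sits level with the fixed block: its kerf line is at row 223, against about 223 for the block. So it's in the detent. The rod is at (377, 70–315), centred between the fingers. Next is the grasp.

Emit:
{"op": "play_rows", "data": {
  "increments": "0 0 0.005 0.003 0.0003 0.04 0.5;0 0 0.005 0.003 0.0003 0.08 0.5;0 0 0.005 0.003 0.0003 0.115 0.5;0 0 0.005 0.003 0.0003 0.135 0.5;0 0 0.005 0.003 0.0003 0.143 0.5;0 0 0.005 0.003 0.0003 0.144 0.5;0 0 0.005 0.003 0.0003 0.144 0.3",
  "grip_force": 45
}}

```text
time: 5.6
ee_pos: [0.4497, -0.435, 0.0044]
eef_rot: [1.0, -0.01, 0.001, 0.001]
ft_force: [-0.3, -0.7, 0.6]
width: 0.0406
grip_force: 0.0
```

Emit:
{"op": "play_rows", "data": {
  "increments": "0 0 0 0 0 0 0;0 0 0 0 0 0 0;0 0 0 0 0 0 0;0 0 0 0 0 0 0;0 0 0 0 0 0 0"
}}

```text
time: 6.1
ee_pos: [0.4491, -0.4349, 0.0034]
eef_rot: [1.0, -0.01, 0.0, 0.0]
ft_force: [-0.4, 0.4, 2.2]
width: 0.0105
grip_force: 45.0
```

Emit:
{"op": "play_rows", "data": {
  "increments": "0 0 0 0 0 0 0.3;0 0 0 0 0 0 0.3;0 0 0 0 0 0.0025 0.3;0 0 0 0 0 0.0025 0;0 0 0 0 0 0.0025 0;0 0 0 0 0 0.0025 0;0 0 0 0 0 0.0025 0;0 0 0 0 0 0.0025 0"
}}

```text
time: 6.9
ee_pos: [0.4491, -0.4348, 0.0006]
eef_rot: [1.0, -0.01, 0.0, 0.0]
ft_force: [0.1, -1.0, 1.4]
width: 0.0108
grip_force: 45.2
```

Emit:
{"op": "play_rows", "data": {
  "increments": "0 0 0 0 0 -0.02 0;0 0 0 0 0 -0.05 0;0 0 -0.1 0 0.005 -0.09 0;0 0 -0.24 0.005 0.015 -0.12 0;0 0 -0.38 0.015 0.025 -0.12 0;0 0 -0.52 0.025 0.035 -0.12 0;0 0 -0.66 0.035 0.045 -0.12 0;0 0 -0.8 0.04 0.05 -0.12 0"
}}

```text
time: 7.7
ee_pos: [0.4882, -0.4859, 0.1198]
eef_rot: [0.924, 0.383, -0.0, -0.0]
ft_force: [0.1, -0.3, -1.0]
width: 0.0108
grip_force: 45.0
```

Emit:
{"op": "play_rows", "data": {
  "increments": "0 0 -0.14 0 0 0 0;0 0 -0.28 0 0 0 0;0 0 -0.42 0 0 0 0;0 0 -0.56 0 0 0 0;0 0 -0.7 0 0 0 0;0 0 -0.77 0 0 0 0;0 0 -0.77 0 0 0 0"
}}

```text
time: 8.4
ee_pos: [0.4876, -0.4854, 0.1199]
eef_rot: [0.714, 0.7, 0.0, -0.001]
ft_force: [0.1, -0.4, -1.6]
width: 0.0108
grip_force: 45.0
```

Run:
```python
from h import *
s=read_state();print(s['ee_pos'],s['width'],s['ft_force'],s['joint_positions'].round(2))
A=R.from_quat(s['eef_rot']).as_matrix();print(A.round(4))
g=s['ee_pos']-A[:,2]*.0054
cols=[]
for nm,b in (("top",None),("scene",None)):
    c,K,M=cam(nm); print(nm,proj(K,M,[g+A[:,0]*.1283,g-A[:,0]*.033]).round(1).tolist(),proj(K,M,[jw(-.045,0,.06)]).round(1))
    u=proj(K,M,[g+A[:,0]*.08])[0].astype(int); x0,y0=u-[48,36]
    o=cv2.resize(c[y0:y0+72,x0:x0+96][:,:,::-1],None,fx=6,fy=6,interpolation=cv2.INTER_CUBIC); cols.append(o);print("crop",x0,y0)
    for q in proj(K,M,[g+A[:,0]*.1283,g,jw(-.045,0,.06),jw(.013,0,.06)]): cv2.drawMarker(o,tuple(int((v+.5)*6-.5) for v in q-[x0,y0]),(0,0,255),0,8,1)
cv2.imwrite("pics/p3.png",cv2.resize(np.vstack(cols),None,fx=.69,fy=.69))
delta(jw(-.193,-.0005,.0546),JY)
```

```text
[ 0.48755952 -0.48541031  0.11989013] 0.010847420246807406 [ 0.11454582 -0.4225724  -1.61232551] [ 1.04  0.58 -0.48  1.37  0.27  1.25  0.53]
[[ 2.020e-02  9.998e-01 -7.000e-04]
 [ 9.998e-01 -2.020e-02  9.000e-04]
 [ 8.000e-04 -8.000e-04 -1.000e+00]]
top [[312.2, 223.8], [393.7, 224.5]] [[299.  223.6]]
crop 288 187
scene [[311.5, 152.2], [351.6, 125.1]] [[304.  180.4]]
crop 276 107
turn [-0.0005 -0.0006 -0.0131] shift [-0.0015  0.0032  0.0655]
```

View pics/p3.png

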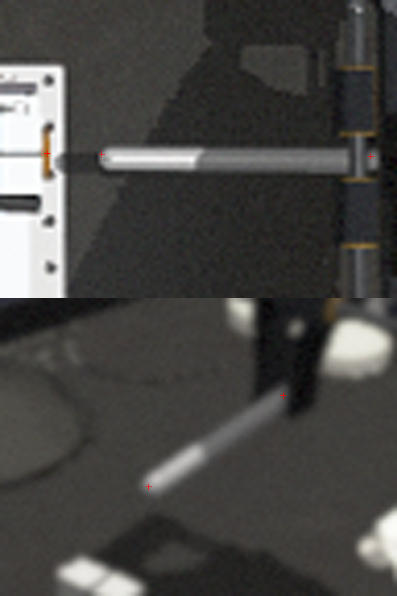

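The rod is held straight. The top camera shows it about 1 px (1.7 mm) below the model and the slide mouth about on the model. I'll lower to bore height and compare both in the same image.

Emit:
{"op": "play_rows", "data": {
  "increments": "0 0 -0.013 -0.0015 0.003 0.025 0;0 0 -0.013 -0.0015 0.003 0.05 0;0 0 -0.013 -0.0015 0.003 0.0645 0;0 0 -0.013 -0.0015 0.003 0.0655 0;0 0 -0.013 -0.0015 0.003 0.0655 0"
}}

```text
time: 9.0
ee_pos: [0.4911, -0.4872, 0.0555]
eef_rot: [0.71, 0.704, 0.0, 0.0]
ft_force: [-0.1, -0.8, 0.3]
width: 0.0108
grip_force: 45.0
```

Run:
```python
from h import *
s=read_state();A=R.from_quat(s['eef_rot']).as_matrix();print(s['ee_pos'],tj(s['ee_pos']),A.round(4)[:,0],s['ft_force'])
g=s['ee_pos']-A[:,2]*.0054
cols=[]
for nm in ("top","scene"):
    c,K,M=cam(nm)
    u=proj(K,M,[jw(-.055,0,.06)])[0].astype(int); x0,y0=u-[32,24]
    o=cv2.resize(c[y0:y0+48,x0:x0+64][:,:,::-1],None,fx=8,fy=8,interpolation=cv2.INTER_CUBIC); cols.append(o)
    for q in proj(K,M,[g+A[:,0]*.1283,g+A[:,0]*.09,jw(-.045,0,.06),jw(-.039,0,.084),jw(-.019,0,.084),jw(.019,0,.084)]): cv2.drawMarker(o,tuple(int(round((v+.5)*8-.5)) for v in q-[x0,y0]),(0,0,255),0,6,1)
c,K,M=cam("wrist")
o=cv2.resize(c[:, :][:,:,::-1],None,fx=1.5,fy=1.5,interpolation=cv2.INTER_CUBIC)
for q in proj(K,M,[g+A[:,0]*.1283,g+A[:,0]*.09,jw(-.045,0,.06),jw(-.039,0,.084),jw(-.019,0,.084),jw(.019,0,.084)]): cv2.drawMarker(o,tuple(int(round((v+.5)*1.5-.5)) for v in q),(0,0,255),0,6,1)
cv2.imwrite("pics/w4.png",o)
cv2.imwrite("pics/p4.png",cv2.resize(np.vstack(cols),None,fx=.78,fy=.78))
```

```text
[ 0.49112393 -0.48718045  0.05550223] [-0.19318328 -0.00073233  0.05550223] [ 8.6e-03  1.0e+00 -1.0e-04] [-0.05043162 -0.75498069  0.26466479]
```

View pics/p4.png

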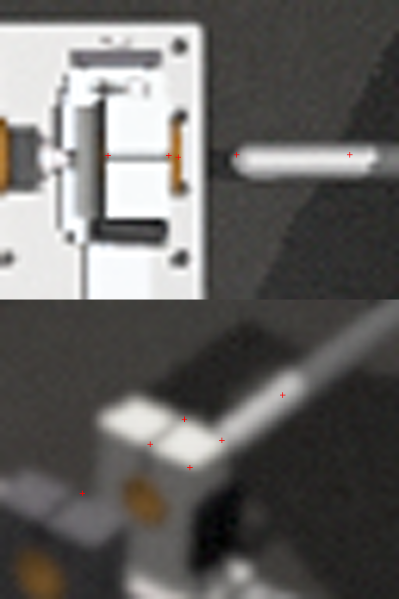

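View pics/w4.png

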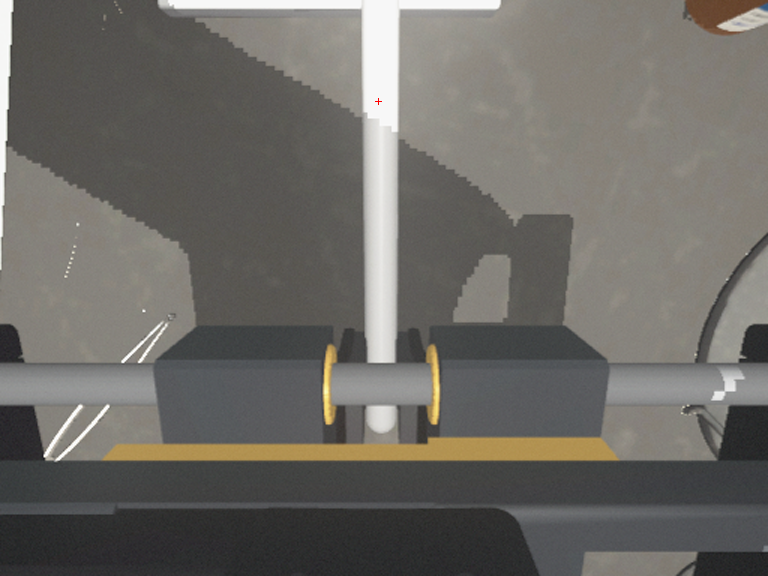

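In the top view the rod's axis is at row ≈161, against 156 for the mouth centre, so it needs about 1.5 mm towards world +x. In the scene view the heights agree. I'll refine this numerically.

Run:
```python
from h import *
s=read_state();A=R.from_quat(s['eef_rot']).as_matrix();g=s['ee_pos']-A[:,2]*.0054
for nm in ("top","scene"):
    im=np.mean([camera(nm)["color"].astype(float) for _ in range(4)],0); c,K,M=cam(nm)
    G=im.mean(2).astype(np.float32)
    up=np.array([1,0,0]) if nm=="top" else np.array([0,0,1])
    for l in (.122,.11,.1,.09,.08,.07,.06):
        t=np.arange(-.014,.0141,.0005); P=g+A[:,0]*l+t[:,None]*up
        q=proj(K,M,P).astype(np.float32); v=cv2.remap(G,q[:,:1],q[:,1:],cv2.INTER_LINEAR).ravel()
        bg=(v[:4].mean()+v[-4:].mean())/2; h=(v.max()+np.median(np.r_[v[:5],v[-5:]]))/2; i=np.where(v>h)[0]
        print(nm,l,"edges",t[i[0]]*1000,t[i[-1]]*1000,"mid",round(500*(t[i[0]]+t[i[-1]]),2),v[:3].round(),v[-3:].round(),v.max().round())
    if nm=="top":
        for x in(-.044,-.043,-.042):
            t=np.arange(-.02,.0201,.001);P=jw(x,0,.06)+t[:,None]*up
            q=proj(K,M,P).astype(np.float32); v=np.stack([cv2.remap(im[:,:,k].astype(np.float32),q[:,:1],q[:,1:],1).ravel() for k in range(3)],1)
            sat=v[:,0]-v[:,2];print("mouth",x,(sat*t).sum()/sat.sum()*1000,sat[::2].round())
        for x in(-.036,-.03,-.024):
            t=np.arange(-.008,.0081,.0005);P=jw(x,0,.084)+t[:,None]*up
            q=proj(K,M,P).astype(np.float32);v=cv2.remap(G,q[:,:1],q[:,1:],1).ravel();print("kerf",x,t[v.argmin()]*1000)
        for x in(.024,.03):
            P=jw(x,0,.084)+t[:,None]*up
            q=proj(K,M,P).astype(np.float32);v=cv2.remap(G,q[:,:1],q[:,1:],1).ravel();print("fkerf",x,t[v.argmin()]*1000)
```

```text
top 0.122 edges -5.999999999999993 2.500000000000014 mid -1.75 [67. 67. 67.] [67. 66. 66.] 237.0
top 0.11 edges -5.999999999999993 2.0000000000000138 mid -2.0 [67. 66. 65.] [65. 65. 64.] 237.0
top 0.1 edges -5.999999999999993 2.500000000000014 mid -1.75 [46. 46. 46.] [63. 64. 65.] 238.0
top 0.09 edges -5.999999999999993 2.500000000000014 mid -1.75 [47. 46. 45.] [55. 54. 54.] 237.0
top 0.08 edges -5.999999999999993 3.500000000000015 mid -1.25 [45. 45. 46.] [41. 42. 42.] 141.0
top 0.07 edges -6.499999999999994 2.500000000000014 mid -2.0 [43. 43. 43.] [42. 42. 42.] 129.0
top 0.06 edges -6.499999999999994 2.500000000000014 mid -2.0 [42. 42. 41.] [42. 42. 42.] 127.0
mouth -0.044 -0.4647109947206553 [  0.   1.  -0.   9.  36.  58.  81.  92.  92. 100. 105. 100.  92.  85.
  66.  47.  31.   2.  -1.  -1.   0.]
mouth -0.043 -0.3810028962653779 [-1. -1. -2.  3. 21. 39. 54. 61. 62. 74. 84. 75. 60. 54. 46. 35. 20. -3.
 -2. -1. -0.]
mouth -0.042 -0.47851983356595684 [-2. -2. -3. -0. 10. 21. 29. 34. 35. 45. 53. 43. 33. 28. 24. 18.  8. -3.
 -3. -2. -1.]
kerf -0.036 -0.999999999999994
kerf -0.03 -0.999999999999994
kerf -0.024 -0.999999999999994
fkerf 0.024 1.0000000000000078
fkerf 0.03 1.0000000000000078
scene 0.122 edges -7.999999999999995 5.500000000000017 mid -1.25 [71. 72. 75.] [61. 59. 58.] 190.0
scene 0.11 edges -9.499999999999996 5.500000000000017 mid -2.0 [83. 88. 94.] [65. 62. 60.] 186.0
scene 0.1 edges -8.999999999999996 6.000000000000018 mid -1.5 [84. 90. 95.] [62. 59. 55.] 188.0
scene 0.09 edges -9.499999999999996 6.000000000000018 mid -1.75 [84. 88. 94.] [50. 48. 46.] 186.0
scene 0.08 edges -10.499999999999996 3.0000000000000147 mid -3.75 [83. 87. 92.] [49. 50. 51.] 159.0
scene 0.07 edges -10.999999999999998 4.500000000000016 mid -3.25 [72. 76. 78.] [61. 61. 61.] 107.0
scene 0.06 edges -9.499999999999996 5.500000000000017 mid -2.0 [66. 69. 71.] [63. 62. 62.] 107.0
```

Run:
```python
from h import *
im=np.mean([camera("top")["color"].astype(float) for _ in range(4)],0); c,K,M=cam("top")
up=np.array([1,0,0]); t=np.arange(-.006,.0061,.0005)
S=lambda ch,P:(lambda q:cv2.remap(ch.astype(np.float32),q[:,:1],q[:,1:],1).ravel())(proj(K,M,P).astype(np.float32))
G=im.mean(2); sat=im[:,:,0]-im[:,:,2]
for n_,xs in(("slide",(-.035,-.03,-.025)),("fixed",(.023,.027,.032))):
    for x in xs:
        v=S(G,jw(x,0,.084)+t[:,None]*up); w=np.clip(np.median(v)-8-v,0,None); print(n_,x,((w*t).sum()/w.sum()*1000).round(2))
T=np.arange(-.02,.0201,.0005)
for x in(-.045,-.044,-.043,-.042,.013,.0145,.016,.0175):
    v=S(sat,jw(x,0,.06)+T[:,None]*up); v=np.clip(v-8,0,None); i=np.where(v>v.max()*.5)[0]
    print("mouth",x,((v*T).sum()/v.sum()*1000).round(2),T[i[[0,-1]]]*1000,v.max().round())
print(read_state()['ee_pos'])
```

```text
slide -0.035 -0.85
slide -0.03 -0.85
slide -0.025 -0.86
fixed 0.023 0.86
fixed 0.027 0.83
fixed 0.032 0.84
mouth -0.045 -0.08 [-10.   9.] 118.0
mouth -0.044 -0.4 [-10.   9.] 98.0
mouth -0.043 -0.31 [-8.5  8. ] 77.0
mouth -0.042 -0.49 [-7.   4.5] 45.0
mouth 0.013 0.66 [-10.   11.5] 74.0
mouth 0.0145 0.34 [-11.  12.] 106.0
mouth 0.016 0.31 [-10.  11.] 91.0
mouth 0.0175 0.11 [-9.5 10. ] 53.0
[ 0.49096875 -0.48709469  0.05504227]
```

Run:
```python
from h import *
s=read_state();A=R.from_quat(s['eef_rot']).as_matrix();g=s['ee_pos']-A[:,2]*.0054
im=np.mean([camera("top")["color"].astype(float) for _ in range(4)],0).mean(2); c,K,M=cam("top")
for l in(.115,.1,.07):
    u=proj(K,M,[g+A[:,0]*l])[0]; k=int(round(u[0])); r=int(u[1])
    print(u.round(2), list(zip(range(r-5,r+7),im[r-5:r+7,k].round().astype(int))), (proj(K,M,[g+A[:,0]*l+np.array([.01,0,0])])[0]-u).round(2))
im=np.mean([camera("scene")["color"].astype(float) for _ in range(4)],0).mean(2); c,K,M=cam("scene")
for l in(.115,.09,.06):
    u=proj(K,M,[g+A[:,0]*l])[0]; k=int(round(u[0])); r=int(u[1])
    print(u.round(2), list(zip(range(r-8,r+9),im[r-8:r+9,k].round().astype(int))), (proj(K,M,[g+A[:,0]*l+np.array([0,0,.01])])[0]-u).round(2))
```

```text
[314.69 223.47] [(218, np.int64(64)), (219, np.int64(64)), (220, np.int64(64)), (221, np.int64(70)), (222, np.int64(123)), (223, np.int64(186)), (224, np.int64(219)), (225, np.int64(218)), (226, np.int64(167)), (227, np.int64(133)), (228, np.int64(60)), (229, np.int64(65))] [-0.11 -4.74]
[321.78 223.45] [(218, np.int64(65)), (219, np.int64(65)), (220, np.int64(63)), (221, np.int64(68)), (222, np.int64(120)), (223, np.int64(187)), (224, np.int64(222)), (225, np.int64(214)), (226, np.int64(166)), (227, np.int64(130)), (228, np.int64(41)), (229, np.int64(45))] [-0.11 -4.74]
[335.95 223.41] [(218, np.int64(41)), (219, np.int64(45)), (220, np.int64(42)), (221, np.int64(47)), (222, np.int64(80)), (223, np.int64(108)), (224, np.int64(120)), (225, np.int64(116)), (226, np.int64(100)), (227, np.int64(84)), (228, np.int64(38)), (229, np.int64(42))] [-0.12 -4.74]
[312.52 173.78] [(165, np.int64(38)), (166, np.int64(41)), (167, np.int64(49)), (168, np.int64(60)), (169, np.int64(73)), (170, np.int64(99)), (171, np.int64(137)), (172, np.int64(173)), (173, np.int64(190)), (174, np.int64(184)), (175
[... 245 characters left out ...]
 np.int64(49)), (165, np.int64(71)), (166, np.int64(114)), (167, np.int64(159)), (168, np.int64(185)), (169, np.int64(188)), (170, np.int64(173)), (171, np.int64(146)), (172, np.int64(114)), (173, np.int64(82)), (174, np.int64(55)), (175, np.int64(41)), (176, np.int64(35)), (177, np.int64(34))] [ 0.36 -3.64]
[326.1  163.61] [(155, np.int64(61)), (156, np.int64(60)), (157, np.int64(59)), (158, np.int64(61)), (159, np.int64(63)), (160, np.int64(70)), (161, np.int64(82)), (162, np.int64(98)), (163, np.int64(107)), (164, np.int64(107)), (165, np.int64(102)), (166, np.int64(92)), (167, np.int64(77)), (168, np.int64(60)), (169, np.int64(45)), (170, np.int64(39)), (171, np.int64(36))] [ 0.4  -3.61]
```

Emit:
{"op": "play_rows", "data": {
  "increments": "0 0 -0.005 0.004 0.0012 0.0004 0;0 0 -0.005 0.010 0.0012 0.0004 0;0 0 -0.005 0.016 0.0012 0.0004 0;0 0 -0.005 0.020 0.0012 0.0004 0;0 0 -0.005 0.024 0.0012 0.0004 0;0 0 -0.005 0.028 0.0012 0.0004 0;0 0 -0.005 0.028 0.0012 0.0004 0"
}}

```text
time: 11.1
ee_pos: [0.4926, -0.4584, 0.0548]
eef_rot: [0.708, 0.706, 0.0, 0.0]
ft_force: [-0.3, -0.4, -0.7]
width: 0.0106
grip_force: 45.0
```

Emit:
{"op": "play_rows", "data": {
  "increments": "0 0 0 0.003 0 0 0;0 0 0 0.006 0 0 0;0 0 0 0.009 0 0 0;0 0 0 0.012 0 0 0;0 0 0 0.012 0 0 0"
}}

```text
time: 11.6
ee_pos: [0.4926, -0.4465, 0.0547]
eef_rot: [0.708, 0.706, 0.0, -0.0]
ft_force: [0.2, 0.2, -1.2]
width: 0.0105
grip_force: 45.0
```

Emit:
{"op": "play_rows", "data": {
  "increments": "0 0 0 0.004 0 0 0;0 0 0 0.008 0 0 0;0 0 0 0.012 0 0 0;0 0 0 0.016 0 0 0;0 0 0 0.020 0 0 0;0 0 0 0.024 0 0 0;0 0 0 0.028 0 0 0;0 0 0 0.028 0 0 0"
}}

```text
time: 12.4
ee_pos: [0.4927, -0.4184, 0.0547]
eef_rot: [0.708, 0.706, 0.0, -0.0]
ft_force: [0.0, -0.5, -1.0]
width: 0.0106
grip_force: 45.0
```

Emit:
{"op": "play_rows", "data": {
  "increments": "0 0 0 0.003 0 0 0;0 0 0 0.006 0 0 0;0 0 0 0.009 0 0 0;0 0 0 0.012 0 0 0;0 0 0 0.015 0 0 0;0 0 0 0.015 0 0 0"
}}

```text
time: 13.0
ee_pos: [0.4927, -0.4035, 0.0547]
eef_rot: [0.708, 0.706, 0.0, -0.0]
ft_force: [0.7, -1.2, -1.1]
width: 0.0105
grip_force: 45.0
```

Emit:
{"op": "play_rows", "data": {
  "increments": "0 0 0 0.003 0 0 0;0 0 0 0.006 0 0 0;0 0 0 0.009 0 0 0;0 0 0 0.012 0 0 0;0 0 0 0.012 0 0 0"
}}

```text
time: 13.5
ee_pos: [0.4928, -0.3915, 0.0547]
eef_rot: [0.708, 0.706, 0.0, -0.0]
ft_force: [0.1, 0.1, -1.4]
width: 0.0108
grip_force: 45.0
```

Emit:
{"op": "play_rows", "data": {
  "increments": "0 0 0 0.004 0 0 0;0 0 0 0.008 0 0 0;0 0 0 0.012 0 0 0;0 0 0 0.016 0 0 0;0 0 0 0.020 0 0 0;0 0 0 0.023 0 0 0;0 0 0 0.026 0 0 0;0 0 0 0.026 0 0 0"
}}

```text
time: 14.3
ee_pos: [0.4928, -0.3655, 0.0547]
eef_rot: [0.708, 0.706, 0.0, -0.0]
ft_force: [0.4, 0.2, -1.1]
width: 0.0107
grip_force: 45.0
```

Run:
```python
from h import *
s=read_state();print(s['ee_pos'],tj(s['ee_pos']),s['ft_force'],s['torque'],s['width'])
a=camera("top")["color"][185:260,240:340];b=camera("scene")["color"][165:240,250:350]
cv2.imwrite("pics/f.png",cv2.resize(np.hstack([a,b])[:,:,::-1],None,fx=4,fy=4,interpolation=cv2.INTER_CUBIC))
```

```text
[ 0.49278058 -0.36553702  0.05466782] [-0.0715292  -0.00112427  0.05466782] [ 0.41189968  0.19773033 -1.07880316] [ 0.00495787 -0.21484629 -0.08497859] 0.01066271725767719
```

View pics/f.png

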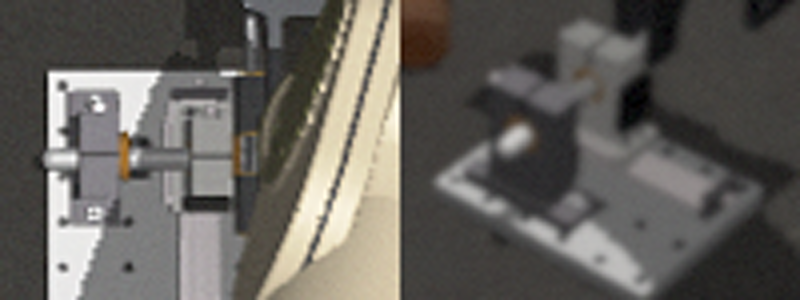

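The rod passes through both bushings and its tip is at column 42, about 17 mm past the block face. The slide is aligned, and forces are near zero.

```bash
python3 -c "
from bench import *
print(close_job())"
```

```text
the job is handed in; nothing more can be done
None
```

The job is handed in: the slide is in its detent, and the gripper is still holding the rod through both bushings with about 17 mm past the fixed block; forces stayed near zero while threading.

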